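# Pile the well trays and vent the dry box

## Task

Get the trays ready for dry storage: first stack the two loose well trays squarely on the tray lying on the red mat (in either order), edges flush, and let go of them. Then pull the dry box's stuck lid straight up by its handle until it breaks free of its seal, without letting it fly up, and hold it level just over the box, about 2 cm above its seat, so that the box can vent: finish while still holding the lid there. Leave everything else on the bench where it is.

Things in the scene. Friction and masses are not known exactly. Their poses are not given: they have to be found in the camera images.
- tray_a: White rigid well tray, a solid flat block 84 x 58 x 16 mm (x, y, z), 60 to 130 g, 24 grey well dots on top and a green stripe at its +x end. Origin: centre of its underside; z up; x along the 84 mm side. Starts lying loose on the bench, nearest to the robot.
- tray_b: As tray_a, but with an orange stripe. Also starts loose on the bench near the robot.
- base_tray: The same kind of tray (84 x 58 x 16 mm) with a grey stripe, lying loose on the red mat: the bottom of the pile. Origin: centre of its underside; z up; x along the 84 mm side.
- mat: Red staging mat, fixed, 200 x 160 x 2 mm (x, y, z); origin: centre of its underside. It may be to the robot's left or right.
- drybox: Grey dry-storage box (desiccator) 180 x 180 mm, 70 mm high without its lid, fixed to the bench. Origin: centre of its underside; rim 70 mm above the bench, walls 6 mm; the lid shares its yaw when seated. On the other side of the bench from the mat.
- lid: Blue loose lid seated on the dry box: plate 180 x 180 x 10 mm with a white plug 140 x 132 mm under it that reaches 10 mm into the box; 0.35 kg. Origin: centre of the plate's underside, 70 mm above the bench when seated; z up. A tacky rubber seal holds the plug: a straight upward pull meets 12 to 18 N (weight included) until the lid has risen about 6 mm, then it lets go suddenly and only its weight is left.
- lid_handle (a point): Middle of the round steel bar handle on the lid's top, above the lid's centre. The bar is level and runs along the lid's y axis; diameter 12 mm, 78 mm clear between its two legs; its centre is 36 mm above the plate's top (116 mm above the bench when seated).
- vial_a: Bystander: clear vial with blue cap, 20 mm across, 52 mm high, standing between mat and box. Origin: centre of the underside.
- vial_b: Bystander: a second such vial, behind the first.
- pipette: Bystander: white pipette lying on the bench at the right, about 260 mm long, 30 mm wide, 24 mm high. Origin: on its underside near the middle; x along it.
- timer: Bystander: white timer 70 x 70 x 24 mm lying at the left. Origin: centre of the underside.
- wash_bottle: Bystander: white bottle with red cap, 64 mm across, 150 mm high, at the left. Origin: centre of the underside.
- reagent: Bystander: amber jar with blue lid, 60 mm across, 110 mm high, at the right. Origin: centre of the underside.
Things that resemble listed ones, but are neither listed nor needed, are in the scene too. Leave any brown look-alike of the tray_b alone.

How it is judged:
By the outcome, as a careful person would: the job done as asked, in the order asked, and still so for the second after the job is handed in, while the arm keeps its last pose, push and grip.
It also fails if it takes over 59 s, if anything falls off the work surface, if the arm or the gripper's body presses on something with over 40 N, if the wrist force passes 120 N, or if a joint passes its speed limit or range.

## Robot

A 6-joint arm with a two-finger parallel gripper is mounted at the origin on the work surface. World frame = base frame: x ahead of the robot, y to its left, z up, the work surface at z = 0. Lengths are in m, angles in rad, forces in N, time in s.
With the tool pointing down it reaches from about 0.225 to 0.875 m from the base axis. Payload 3.4 kg.
Tool frame: the origin (TCP) lies at the very end of the fingers, on their centre line; the grasp point (between the pads) lies 19 mm behind it (manip.grasp_offset is the distance from the TCP to the grasp point, in m); x points along the fingers, y is the direction in which the jaws open and shut, and the axes are right-handed (so a half turn about x gives the same grasp; the last joint's range is limited). The gripper opens to 85 mm and grips with 20 to 120 N. Pads are 22 mm wide; open, the fingers measure 114 mm over their backs; the gripper's body (76 mm by 85 mm) begins 54 mm behind the grasp point. The pads swing forward as they close: fully open they stand 13 mm farther back than shut.
Start: joints at [1.092, 0.276, 1.505, -0, 1.361, -0.121], TCP at [0.201, 0.539, 0.231] pointing down, gripper open.
Joint ranges: [-2.89, 2.89], [-0.75, 2.08], [0.22, 2.7], [-1.18, 4.32], [0.11, 2.71], [-2.7, 2.7]. Speed limits (rad/s): [2.57, 2.57, 3.14, 3.14, 3.14, 3.14].

## Interface

Orientations are given as a unit quaternion [w, x, y, z].
In Python, from rig import manip gives the robot as it stands.
- The arm moves only by the tool step_arm, never from a script. Its argument "increments" is a list of rows, each an object with "grip": the opening, from 0 (shut) to 1 (fully open); "delta_pos": the shift along the world's x, y, z in m, a list of three; "twist": the turn about the world's z in degrees. A call has 1 to 10 rows; each row shifts and turns the commanded pose from where the row before left it; what a row does not reach is not made up. A row lasts 1/12 s, in which the tool goes at most 41.7 mm and 7.16 degrees, less where a joint would pass 70% of its speed; a pose out of reach is approached as far as the arm can. A call with a gripper value outside its range is refused whole. The fingers move at their own pace and stop on an object; "force" is the grip in N (left out, the last holds). Time passes only in rows, so rows that do not move let the fingers close. It gives the time, the measured TCP pose, the force and the opening at its end, in the units of the state.
- manip.get_state(): the state, without advancing time (a new reading comes with each control period).
- manip.get_image(name): name is "scene" or "top" or "wrist"; returns a dict with "img" (480x640x3 uint8, red, green, blue), "fx", "fy", "cx", "cy" (pixels), "rvec" (rotation vector, rad) and "tvec" (3), from world to camera coordinates, as OpenCV has them; the wrist camera has in their place "mount" (4x4, takes a point from camera to tool coordinates, whose origin is the TCP and whose axes are the tool frame's). Camera axes: x right, y down, z forward; pixel columns grow to the right and rows downward; lengths in m; the calibration is good to about 2 mm. The wrist camera is an equidistant fisheye: a pixel r from the principal point sees the ray r / f radians off the axis. A picture is of the moment at which its call begins: read the wrist's pose just before it. There is no depth.
- manip.sign_off(): hands the job in, once; it reports no verdict.
The state is a dict: "clock": time; "qpos": joint angles; "qd": joint speeds; "effort": joint torques, N m; "position": TCP position; "ee_rot": TCP orientation; "contact_force": force on the tool from outside, world axes, zero at the start; "moment": the same for the moment, N m; "width": finger opening in m.
Only numpy, scipy, OpenCV 4.12 (cv2) and the standard library are available. Lean on these libraries where they do the work, as an engineer would, in place of code of your own. Each camera call takes 0.05 s, during which the arm holds its last target. There are 200 camera calls.

## Working session

There is one attempt and no reset: what is moved stays moved. The work goes in short steps, Python scripts to look and compute and a tool call to move; the robot and the scene stay as the last step left them, time stands still between calls to the robot, and variables do not carry over. Pictures are saved under pics/ and viewed, about 8 in all and at most 12, crops included, and the job is handed in when it is done.

Besides the shell and the picture viewer there is one more tool, called after "Call:" by a JSON object that holds its "method" and its "body". step_arm: Moves the arm, as the interface text tells. Its arguments: {"type":"object","properties":{"increments":{"type":"array"},"force":{"type":"number"}},"required":["increments"]}

```bash
ls; mkdir -p pics; python3 - <<'E'
from rig import manip
import cv2,pickle
d={}
for n in("scene","top","wrist"):
    d[n]=manip.get_image(n); cv2.imwrite(f"pics/{n}0.png",d[n]["img"][:,:,::-1])
    print(n,{k:v for k,v in d[n].items() if k!="img"})
pickle.dump(d,open("d0.pkl","wb"));print(manip.get_state(),manip.grasp_offset)
E
```

```text
pics
scene {'fx': 503.06532353238333, 'fy': 503.06532353238333, 'cx': 319.59898615942967, 'cy': 237.51418127974844, 'rvec': array([ 1.81793268,  1.3996154 , -0.71858659]), 'tvec': array([-0.11519979, -0.23226995,  1.64144075])}
top {'fx': 472.1899624186063, 'fy': 472.1899624186063, 'cx': 323.9441796792091, 'cy': 250.81803546699922, 'rvec': array([ 2.20081623, -2.14000681,  0.09739591]), 'tvec': array([-0.03861951,  0.53408453,  1.15001128])}
wrist {'fx': 371.64829954431775, 'fy': 371.64829954431775, 'cx': 322.1217371934681, 'cy': 238.7170070724144, 'mount': array([[ 3.62898064e-05, -3.11344692e-01,  9.50297049e-01,
        -1.42215447e-01],
       [ 9.99999995e-01,  1.01675859e-04, -4.87591464e-06,
        -1.50873254e-03],
       [-9.51041784e-05,  9.50297044e-01,  3.11344694e-01,
        -8.05287859e-02],
       [ 0.00000000e+00,  0.00000000e+00,  0.00000000e+00,
         1.00000000e+00]])}
{'clock': 0.15, 'qpos': array([ 1.09197198e+00,  2.76419194e-01,  1.50580243e+00,  1.63118324e-05,
        1.36071760e+00, -1.21029010e-01]), 'qd': array([ 0.00036889, -0.00230508, -0.00351232, -0.0003209 , -0.00097076,
       -0.00070651]), 'effort': array([ 1.42413086e-03, -4.17145050e+01, -2.46031594e+01, -8.20292421e-07,
        7.64444849e-03,  1.78079137e-05]), 'position': array([0.20120836, 0.53823814, 0.23067175]), 'ee_rot': array([ 0.69567525,  0.12537407,  0.69596735, -0.1262804 ]), 'contact_force': array([-0.09465104,  0.48950048,  0.67732944]), 'moment': array([ 0.01511351, -0.03581911, -0.00856484]), 'width': 0.08532866363143804} 0.0187
```

View pics/top0.png

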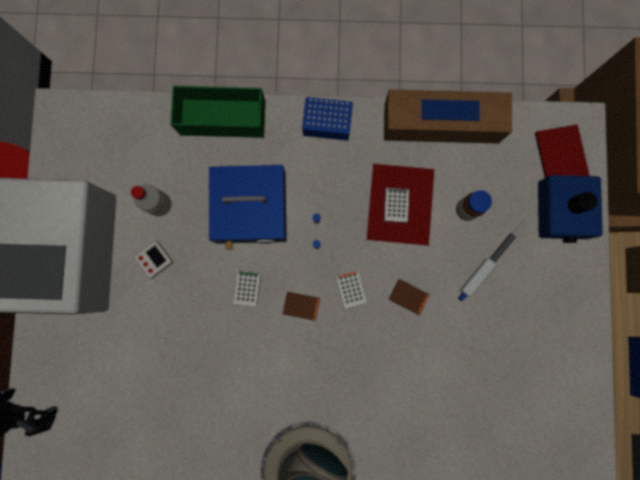

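View pics/scene0.png

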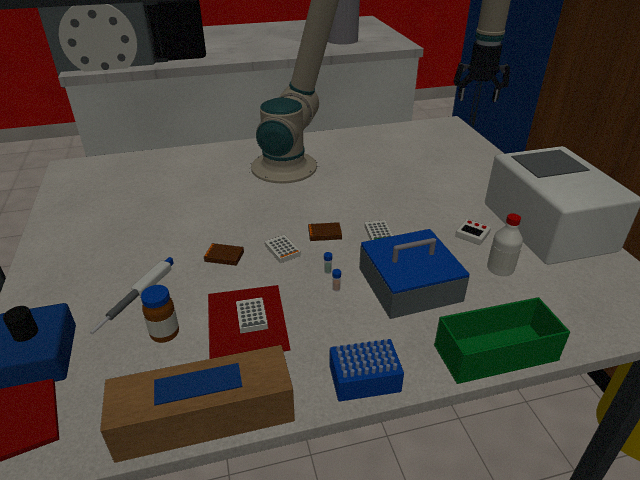

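Top view (up = +x, left = +y): the candidate trays are white with a green stripe (247,288), white with an orange stripe (351,288), white on the mat (397,205), and brown look-alikes at (301,305) and (409,296). The task means the white ones and the browns stay untouched. The mat is the red one at (400,205) carrying a tray; the other red patch at (562,152) is empty. The lid is at (247,203), with its bar along image horizontal (y).

```bash
cat > h.py <<'E'
import numpy as np,cv2
from scipy.spatial.transform import Rotation as R
def ray_fixed(im,uv):
    uv=np.atleast_2d(uv).astype(float); M=cv2.Rodrigues(im["rvec"])[0]
    d=np.c_[(uv[:,0]-im["cx"])/im["fx"],(uv[:,1]-im["cy"])/im["fy"],np.ones(len(uv))]
    return -M.T@im["tvec"], d@M
def ray_wrist(im,st,uv):
    uv=np.atleast_2d(uv).astype(float); x=(uv-[im["cx"],im["cy"]])/im["fx"]; r=np.linalg.norm(x,axis=1)+1e-9
    d=np.c_[x/r[:,None]*np.sin(r)[:,None],np.cos(r)]
    q=st["ee_rot"]; T=np.eye(4); T[:3,:3]=R.from_quat([q[1],q[2],q[3],q[0]]).as_matrix(); T[:3,3]=st["position"]
    C=T@im["mount"]; return C[:3,3], d@C[:3,:3].T
def plane(o,d,z): return (o+d*((z-o[2])/d[:,2])[:,None])[:,:2]
def rect(P):  # fitted rectangle of xy points: centre, sizes, yaw of long side (deg)
    (c,(w,h),a)=cv2.minAreaRect((P*1000).astype(np.float32))
    if w<h: w,h,a=h,w,a+90
    return np.round(c,1),np.round([w,h],1),round((a+90)%180-90,1)
E
python3 - <<'E'
import pickle,cv2,numpy as np
from h import *
im=pickle.load(open("d0.pkl","rb"))["top"]; g=im["img"]; hsv=cv2.cvtColor(g,cv2.COLOR_RGB2HSV)
def comp(mask,seed,r=40):
    m=np.zeros_like(mask); x,y=seed; m[y-r:y+r,x-r:x+r]=mask[y-r:y+r,x-r:x+r]
    c=cv2.findContours(m,cv2.RETR_EXTERNAL,cv2.CHAIN_APPROX_NONE)[0]
    return max(c,key=cv2.contourArea)[:,0]
white=cv2.morphologyEx(((hsv[...,2]>165)&(hsv[...,1]<40)).astype(np.uint8),cv2.MORPH_CLOSE,np.ones((5,5)))
blue=((hsv[...,0]>105)&(hsv[...,0]<130)&(hsv[...,1]>130)&(hsv[...,2]>60)).astype(np.uint8)
red=(((hsv[...,0]<8)|(hsv[...,0]>172))&(hsv[...,1]>150)).astype(np.uint8)
print(hsv[288,247],hsv[320,247],hsv[288,351])
for n,m,s,z,r in(("a",white,(247,288),.016,25),("b",white,(351,288),.016,25),("base",white,(397,205),.018,25),("lid",blue,(247,203),.08,48),("mat",red,(400,205),.002,45)):
    try:
        c=comp(m,s,r); print(n,cv2.boundingRect(c),rect(plane(*ray_fixed(im,c),z)))
    except Exception as e: print(n,e)
st=[("handle ends",[(223,199),(265,199)],.116),("vials",[(316,218),(316,244)],.05),("browns",[(301,305),(409,296)],.016),("small things",[(229,245),(265,241)],.005)]
for n,u,z in st: print(n,plane(*ray_fixed(im,u),z).round(3))
crop=lambda x,y,w=45:cv2.resize(g[y-w:y+w,x-w:x+w],(400,400),interpolation=cv2.INTER_CUBIC)
o=np.hstack([crop(265,280,),crop(351,288)]); cv2.imwrite("pics/c1.png",o[:,:,::-1])
E
```

```text
[ 20  13 119] [ 15  23 111] [ 30  12 131]
a max() iterable argument is empty
b max() iterable argument is empty
base max() iterable argument is empty
lid (210, 165, 74, 75) (array([641.9, 164.4]), array([178.7, 176.1]), 2.9)
mat (368, 165, 65, 80) (array([ 663.7, -215.6]), array([194.9, 154.6]), -3.9)
handle ends [[0.641 0.213]
 [0.643 0.116]]
vials [[ 0.613 -0.002]
 [ 0.549 -0.004]]
browns [[ 0.399  0.03 ]
 [ 0.429 -0.238]]
small things [[0.545 0.218]
 [0.558 0.127]]
```

View pics/c1.png

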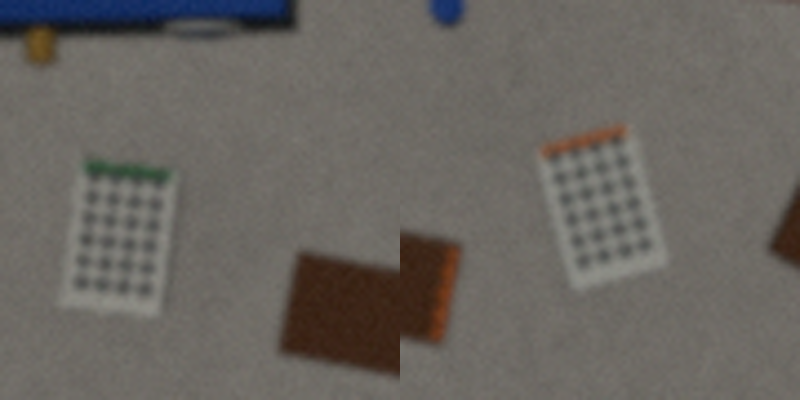

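Confirmed: tray_a (white, green stripe) at about (247,288) and tray_b (white, orange stripe) at about (351,288), stripes towards +x. The neighbouring brown one with an orange stripe is the look-alike.

```bash
python3 - <<'E'
import pickle
from h import *
from rig import manip
im=pickle.load(open("d0.pkl","rb"))["top"]
a=np.array([(87,160),(180,170),(162,315),(60,303)])*90/400+[220,235]
b=np.array([(140,153),(228,125),(267,265),(177,290)])*90/400+[306,243]
for n,c,z in(("a",a,.016),("b",b,.016)): print(n,rect(plane(*ray_fixed(im,c),z)))
print("base~",plane(*ray_fixed(im,[(397,205)]),.018))
q=manip.get_state()["ee_rot"]; print(R.from_quat([q[1],q[2],q[3],q[0]]).as_matrix().round(3))
E
```

```text
a (array([436.9, 165.3]), array([81.5, 57.5]), -4.7)
b (array([440.8, -95.1]), array([81.2, 52.2]), 16.8)
base~ [[ 0.65699505 -0.20479947]]
[[-0.001  0.35   0.937]
 [-0.001  0.937 -0.35 ]
 [-1.    -0.001 -0.   ]]
```

Call:
{"method": "step_arm", "body": {"increments": [{"grip": 1, "delta_pos": [0.02, -0.031, -0.006], "twist": 1.6}, {"grip": 1, "delta_pos": [0.02, -0.031, -0.006], "twist": 1.6}, {"grip": 1, "delta_pos": [0.02, -0.031, -0.006], "twist": 1.6}, {"grip": 1, "delta_pos": [0.02, -0.031, -0.006], "twist": 1.6}, {"grip": 1, "delta_pos": [0.02, -0.031, -0.006], "twist": 1.6}, {"grip": 1, "delta_pos": [0.02, -0.031, -0.006], "twist": 1.6}, {"grip": 1, "delta_pos": [0.02, -0.031, -0.006], "twist": 1.6}, {"grip": 1, "delta_pos": [0.02, -0.031, -0.006], "twist": 1.6}, {"grip": 1, "delta_pos": [0.02, -0.031, -0.006], "twist": 1.5}, {"grip": 1, "delta_pos": [0.02, -0.031, -0.006], "twist": 1.5}]}}

```text
clock: 0.98
position: [0.4018, 0.227, 0.171]
ee_rot: [0.707, 0.029, 0.707, -0.028]
contact_force: [0.4, 0.4, 0.7]
width: 0.0856
```

Call:
{"method": "step_arm", "body": {"increments": [{"grip": 1, "delta_pos": [0.018, -0.031, -0.006], "twist": 0}, {"grip": 1, "delta_pos": [0.018, -0.032, -0.006], "twist": 0}, {"grip": 1, "delta_pos": [0, 0, 0], "twist": 0}, {"grip": 1, "delta_pos": [0, 0, 0], "twist": 0}]}}

```text
clock: 1.32
position: [0.4378, 0.164, 0.1588]
ee_rot: [0.706, 0.03, 0.707, -0.031]
contact_force: [-0.9, -0.1, 0.2]
width: 0.0855
```

```bash
cat >> h.py <<'E'
def snap(n):
    from rig import manip; import pickle
    st=manip.get_state(); im=manip.get_image("wrist"); pickle.dump((st,im),open(n+".pkl","wb"))
    cv2.imwrite(f"pics/{n}.png",im["img"][:,:,::-1]); return st,im
E
python3 -c "
from h import *
s,i=snap('w1');print(s['position'],s['qpos'],s['clock'],s['contact_force'])"
```

```text
[0.43784807 0.16396122 0.15875561] [ 2.09157050e-01  1.71677025e-01  1.83905690e+00  2.27697321e-04
  1.13224054e+00 -1.27531622e+00] 1.3167 [-0.85624879 -0.06405373  0.16289341]
```

View pics/w1.png

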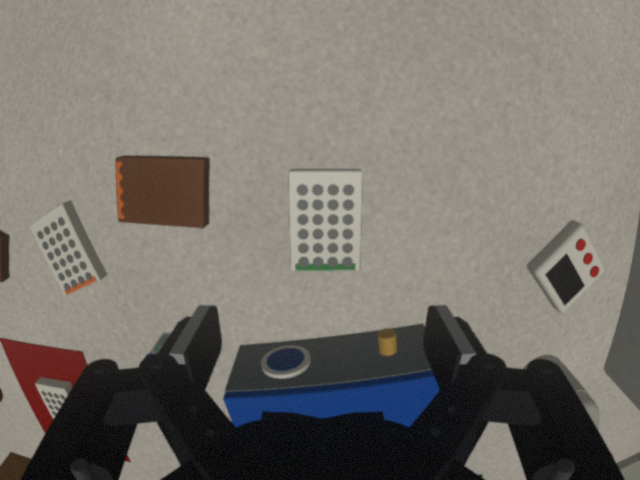

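Wrist view: tray_a at (326,220) with its 24 dots clear, its green stripe at (325,267), the brown look-alike at (163,190), tray_b at (68,248), and the box front edge at (340,360). I'll use the dot grid for pose, since it is the same on all three trays.

```bash
cat >> h.py <<'E'
def dots(im,st,box,z,n=24):
    x0,y0,x1,y1=box; k=4
    g=cv2.resize(cv2.cvtColor(im["img"],cv2.COLOR_RGB2GRAY)[y0:y1,x0:x1],None,fx=k,fy=k,interpolation=cv2.INTER_CUBIC)
    g=cv2.GaussianBlur(g,(0,0),2.5)
    b=cv2.adaptiveThreshold(g,255,cv2.ADAPTIVE_THRESH_MEAN_C,cv2.THRESH_BINARY_INV,81,8)
    _,_,s,c=cv2.connectedComponentsWithStats(b)
    w,h,a=s[:,2],s[:,3],s[:,4]; ok=(a>200)&(a<5000)&(a/(w*h)>.6)&(np.maximum(w,h)/np.minimum(w,h)<1.8)&(np.arange(len(a))>0)
    med=np.median(a[ok]); ok&=(a>.5*med)&(a<1.7*med)
    uv=(c[ok]+.5)/k-.5+[x0,y0]; P=plane(*ray_wrist(im,st,uv),z)
    print(len(P),"dots",*rect(P)); return uv,P
E
python3 - <<'E'
import pickle
from h import *
st,im=pickle.load(open("w1.pkl","rb"))
uv,P=dots(im,st,(285,165,368,276),.016)
print("mean",P.mean(0)*1000)
uv,P=dots(im,st,(35,205,105,295),.016)
C=plane(*ray_wrist(im,st,[(290,170),(362,170),(355,271),(296,271)]),.016);print(rect(C))
E
```

```text
20 dots [433.8 165.3] [48.2 36.3] -4.9
mean [433.8249341  165.26706159]
20 dots [438.8 -96.4] [48.3 36.2] 16.6
(array([436.6, 165.8]), array([84.1, 55.6]), -4.9)
```

Call:
{"method": "step_arm", "body": {"increments": [{"grip": 1, "delta_pos": [-0.001, 0.0015, -0.035], "twist": 0}, {"grip": 1, "delta_pos": [0, 0, -0.035], "twist": 0}, {"grip": 1, "delta_pos": [0, 0, -0.035], "twist": 0}, {"grip": 1, "delta_pos": [0, 0, -0.033], "twist": 0}, {"grip": 1, "delta_pos": [0, 0, -0.018], "twist": 0}, {"grip": 1, "delta_pos": [0, 0, 0], "twist": 0}]}}

```text
clock: 1.87
position: [0.4324, 0.1678, 0.0002]
ee_rot: [0.704, 0.028, 0.709, -0.029]
contact_force: [-0.3, -0.4, 0.2]
width: 0.0849
```

Call:
{"method": "step_arm", "body": {"force": 25, "increments": [{"grip": 0, "delta_pos": [0, 0, 0], "twist": 0}, {"grip": 0, "delta_pos": [0, 0, 0], "twist": 0}, {"grip": 0, "delta_pos": [0, 0, 0], "twist": 0}, {"grip": 0, "delta_pos": [0, 0, 0], "twist": 0}, {"grip": 0, "delta_pos": [0, 0, 0], "twist": 0}, {"grip": 0, "delta_pos": [0, 0, 0], "twist": 0}]}}

```text
clock: 2.37
position: [0.4376, 0.1679, 0.0051]
ee_rot: [0.708, 0.03, 0.705, -0.028]
contact_force: [-1.3, 2.6, 7.6]
width: 0.057
```

```bash
python3 -c "
from h import *
s,i=snap('w2');print(s['position'],s['clock'],s['contact_force'],s['moment'],s['width'])"
```

```text
[0.43762319 0.16790945 0.00505966] 2.3667 [-1.27366902  2.61610412  7.57801908] [0.2867178  0.18509565 0.09428489] 0.05702237173081851
```

Call:
{"method": "step_arm", "body": {"increments": [{"grip": 0, "delta_pos": [0, 0, 0.002], "twist": 0}, {"grip": 0, "delta_pos": [0, 0, 0.015], "twist": 0}, {"grip": 0, "delta_pos": [0, 0, 0.033], "twist": 0}, {"grip": 0, "delta_pos": [0, 0, 0.035], "twist": 0}, {"grip": 0, "delta_pos": [0, 0, 0.035], "twist": 0}, {"grip": 0, "delta_pos": [0, 0, 0.0], "twist": 0}, {"grip": 0, "delta_pos": [0, 0, 0.0], "twist": 0}]}}

```text
clock: 3.0
position: [0.4379, 0.1673, 0.1256]
ee_rot: [0.709, 0.03, 0.704, -0.029]
contact_force: [-0.8, 0.8, -2.3]
width: 0.0569
```

```bash
python3 -c "
from h import *
s,i=snap('w3');print(s['position'],s['clock'],s['contact_force'],s['width'])"
```

```text
[0.43792425 0.16730122 0.12560115] 3.0 [-0.8320533   0.79854639 -2.3075184 ] 0.05694956027958452
```

View pics/w3.png

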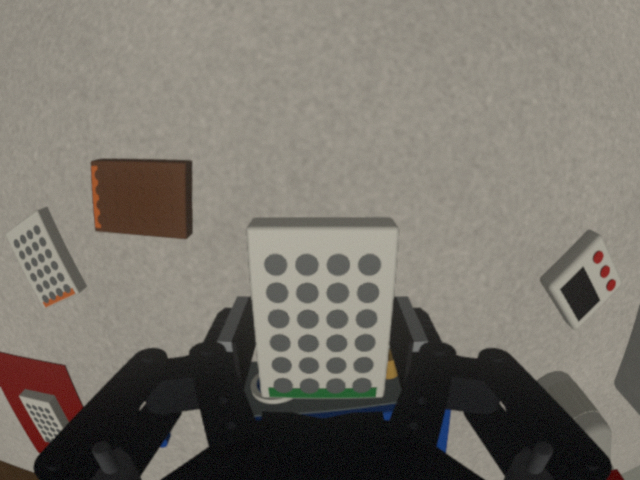

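tray_a is held between the jaws (tray at (322,310), width 57 mm). Next I carry it up beside the mat, so that the base tray can be seen at the left of the held tray.

Call:
{"method": "step_arm", "body": {"increments": [{"grip": 0, "delta_pos": [0.01, -0.03, 0.01], "twist": 0}, {"grip": 0, "delta_pos": [0.01, -0.036, 0.01], "twist": 0}, {"grip": 0, "delta_pos": [0.015, -0.036, 0.01], "twist": 0}, {"grip": 0, "delta_pos": [0.02, -0.034, 0.01], "twist": 0}, {"grip": 0, "delta_pos": [0.024, -0.03, 0.005], "twist": 0}, {"grip": 0, "delta_pos": [0.03, -0.024, 0.005], "twist": 0}, {"grip": 0, "delta_pos": [0.035, -0.018, 0], "twist": 0}, {"grip": 0, "delta_pos": [0.036, -0.01, 0], "twist": 0}, {"grip": 0, "delta_pos": [0.03, -0.005, 0], "twist": 0}, {"grip": 0, "delta_pos": [0.01, -0.003, 0], "twist": 0}]}}

```text
clock: 3.88
position: [0.6597, -0.0605, 0.1698]
ee_rot: [0.706, 0.03, 0.707, -0.029]
contact_force: [0.1, 0.1, -0.1]
width: 0.0572
```

Call:
{"method": "step_arm", "body": {"increments": [{"grip": 0, "delta_pos": [0, 0, 0], "twist": 0}, {"grip": 0, "delta_pos": [0, 0, 0], "twist": 0}, {"grip": 0, "delta_pos": [0, 0, 0], "twist": 0}]}}

```text
clock: 4.13
position: [0.654, -0.0582, 0.1719]
ee_rot: [0.705, 0.029, 0.708, -0.029]
contact_force: [-0.1, 0.5, -1.4]
width: 0.057
```

```bash
python3 -c "
from h import *
s,i=snap('w4');print(s['position'],s['clock'],s['contact_force'],s['width'],s['qpos'])"
```

```text
[ 0.65400276 -0.0581535   0.17186548] 4.1333 [-0.12802091  0.50331118 -1.3861912 ] 0.0570198505040195 [-1.94653477e-01  4.34897749e-01  1.40843845e+00  1.31582505e-04
  1.30292727e+00 -1.68378355e+00]
```

View pics/w4.png

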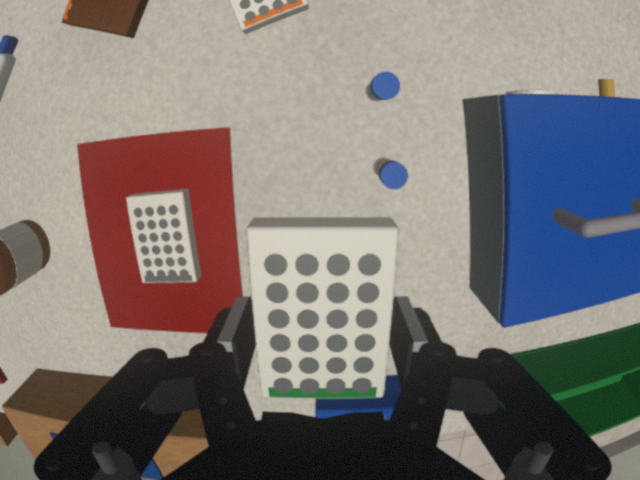

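Wrist view: base tray at (162,237) on the red mat, its grey stripe at the bottom (+x), same end as the held tray's green stripe (322,392). The box is at the right and the vials are at (385,85) and (393,175).

```bash
python3 - <<'E'
import pickle
from h import *
st,im=pickle.load(open("w4.pkl","rb"))
_,B=dots(im,st,(125,188,202,285),.018)
for dz in(.008,.011,.014):
    uv,H=dots(im,st,(248,225,398,400),st["position"][2]+dz)
    print(dz,(rect(H)[0]/1000-st["position"][:2]).round(4))
q=st["ee_rot"];M=R.from_quat([q[1],q[2],q[3],q[0]]).as_matrix();print(M.round(4),np.degrees(np.arctan2(M[1,2],M[0,2])))
E
```

```text
20 dots [ 655.2 -205.6] [48.2 36. ] -1.8
8 dots [670.2 -60.7] [36.8 12.2] 85.4
0.008 [ 0.0162 -0.0025]
8 dots [668.1 -60.5] [35.9 11.9] 85.4
0.011 [ 0.0141 -0.0023]
8 dots [665.9 -60.4] [35.1 11.7] 85.4
0.014 [ 0.0119 -0.0022]
[[-4.600e-03  8.160e-02  9.967e-01]
 [ 1.000e-03  9.967e-01 -8.160e-02]
 [-1.000e+00  7.000e-04 -4.600e-03]] -4.681057652100816
```

```bash
sed -i 's/def dots(im,st,box,z,n=24):/def dots(im,st,box,z,k=4):/; s/x0,y0,x1,y1=box; k=4/x0,y0,x1,y1=box/; s/a>200/a>50/' h.py; python3 - <<'E'
import pickle
from h import *
for f in("w3","w4"):
    st,im=pickle.load(open(f+".pkl","rb"))
    for dz in(.009,.011,.013):
        uv,H=dots(im,st,(252,230,394,376),st["position"][2]+dz,2)
        print(dz,(rect(H)[0]/1000-st["position"][:2]).round(4))
E
```

```text
20 dots [435.3 166.3] [49.2 36.6] -4.8
0.009 [-0.0026 -0.001 ]
20 dots [434.1 166.4] [48.4 36.1] -4.8
0.011 [-0.0038 -0.0009]
20 dots [432.9 166.4] [47.7 35.5] -4.8
0.013 [-0.005  -0.0009]
20 dots [651.4 -59.2] [48.8 36.7] -4.6
0.009 [-0.0026 -0.001 ]
20 dots [650.3 -59.1] [48.1 36.2] -4.6
0.011 [-0.0037 -0.0009]
20 dots [649.1 -59. ] [47.4 35.6] -4.6
0.013 [-0.0049 -0.0008]
```

Call:
{"method": "step_arm", "body": {"increments": [{"grip": 0, "delta_pos": [0.001, -0.025, 0], "twist": 0.5}, {"grip": 0, "delta_pos": [0.001, -0.035, 0], "twist": 1}, {"grip": 0, "delta_pos": [0.001, -0.035, -0.01], "twist": 1}, {"grip": 0, "delta_pos": [0.001, -0.03, -0.02], "twist": 0.4}, {"grip": 0, "delta_pos": [0.001, -0.016, -0.03], "twist": 0}, {"grip": 0, "delta_pos": [0, -0.005, -0.03], "twist": 0}, {"grip": 0, "delta_pos": [0, 0, -0.022], "twist": 0}, {"grip": 0, "delta_pos": [0, 0, 0], "twist": 0}, {"grip": 0, "delta_pos": [0, 0, 0], "twist": 0}, {"grip": 0, "delta_pos": [0, 0, 0], "twist": 0}]}}

```text
clock: 5.02
position: [0.662, -0.2045, 0.0633]
ee_rot: [0.708, 0.011, 0.706, -0.011]
contact_force: [-0.1, -0.6, -0.7]
width: 0.0567
```

```bash
cat > m.py <<'E'
from h import *
import sys
st,im=snap(sys.argv[1]); print(st['position'].round(4),st['clock'],st['contact_force'].round(1),st['width'])
z=st["position"][2]
if z>-1:
    _,H=dots(im,st,(252,230,394,376),z+.0115,2); print((rect(H)[0]/1000-st["position"][:2]).round(4))
E
python3 m.py w5
```

```text
[ 0.662  -0.2045  0.0633] 5.0167 [-0.1 -0.6 -0.7] 0.05669440595890976
20 dots [ 657.9 -205.5] [48.1 36. ] -1.7
[-0.0041 -0.001 ]
```

Call:
{"method": "step_arm", "body": {"increments": [{"grip": 0, "delta_pos": [0, 0, 0], "twist": 0}, {"grip": 0, "delta_pos": [0, 0, 0], "twist": 0}, {"grip": 0, "delta_pos": [0, 0, 0], "twist": 0}, {"grip": 0, "delta_pos": [0, 0, 0], "twist": 0}]}}

```text
clock: 5.4
position: [0.6617, -0.2048, 0.0621]
ee_rot: [0.707, 0.011, 0.707, -0.011]
contact_force: [0.2, 0.3, -1.4]
width: 0.0569
```

```bash
python3 m.py w6
```

```text
[ 0.6617 -0.2048  0.0621] 5.4 [ 0.2  0.3 -1.4] 0.05686275988372054
20 dots [ 657.7 -205.9] [48.1 36. ] -1.8
[-0.004  -0.0011]
```

Call:
{"method": "step_arm", "body": {"increments": [{"grip": 0, "delta_pos": [-0.0025, 0, -0.01], "twist": 0}, {"grip": 0, "delta_pos": [0, 0, -0.012], "twist": 0}, {"grip": 0, "delta_pos": [0, 0, -0.008], "twist": 0}, {"grip": 0, "delta_pos": [0, 0, -0.005], "twist": 0}, {"grip": 0, "delta_pos": [0, 0, 0], "twist": 0}, {"grip": 0, "delta_pos": [0, 0, 0], "twist": 0}, {"grip": 0, "delta_pos": [0, 0, 0], "twist": 0}]}}

```text
clock: 6.03
position: [0.6591, -0.205, 0.0263]
ee_rot: [0.707, 0.011, 0.707, -0.011]
contact_force: [0.3, -0.3, -1.3]
width: 0.0571
```

```bash
python3 m.py w7
```

```text
[ 0.6591 -0.205   0.0263] 6.0333 [ 0.3 -0.3 -1.3] 0.057050245463604696
20 dots [ 655. -206.] [48. 36.] -1.7
[-0.0041 -0.001 ]
```

Call:
{"method": "step_arm", "body": {"increments": [{"grip": 0, "delta_pos": [0, 0.0004, -0.003], "twist": 0}, {"grip": 0, "delta_pos": [0, 0, -0.0015], "twist": 0}, {"grip": 0, "delta_pos": [0, 0, 0], "twist": 0}, {"grip": 0, "delta_pos": [0, 0, 0], "twist": 0}]}}

```text
clock: 6.42
position: [0.6595, -0.2047, 0.0231]
ee_rot: [0.708, 0.011, 0.706, -0.011]
contact_force: [-1.3, 0.1, 5.1]
width: 0.0565
```

Call:
{"method": "step_arm", "body": {"increments": [{"grip": 0.75, "delta_pos": [0, 0, 0], "twist": 0}, {"grip": 1, "delta_pos": [0, 0, 0], "twist": 0}, {"grip": 1, "delta_pos": [0, 0, 0], "twist": 0}, {"grip": 1, "delta_pos": [0, 0, 0.02], "twist": 0}, {"grip": 1, "delta_pos": [0, 0, 0.035], "twist": 0}, {"grip": 1, "delta_pos": [0, 0, 0.035], "twist": 0}, {"grip": 1, "delta_pos": [0, 0, 0.035], "twist": 0}, {"grip": 1, "delta_pos": [0, 0, 0], "twist": 0}, {"grip": 1, "delta_pos": [0, 0, 0], "twist": 0}, {"grip": 1, "delta_pos": [0, 0, 0], "twist": 0}]}}

```text
clock: 7.25
position: [0.6584, -0.2042, 0.1462]
ee_rot: [0.707, 0.011, 0.707, -0.011]
contact_force: [-0.1, 0.7, -1.3]
width: 0.0853
```

```bash
python3 - <<'E'
from h import *
st,im=snap("w8");print(st["position"],st["clock"],st["width"])
dots(im,st,(270,170,380,300),.034,3)
E
```

```text
[ 0.65835254 -0.20423803  0.14621711] 7.25 0.08531308632901399
20 dots [ 655.8 -205.8] [48.2 36. ] -1.8
```

View pics/w8.png

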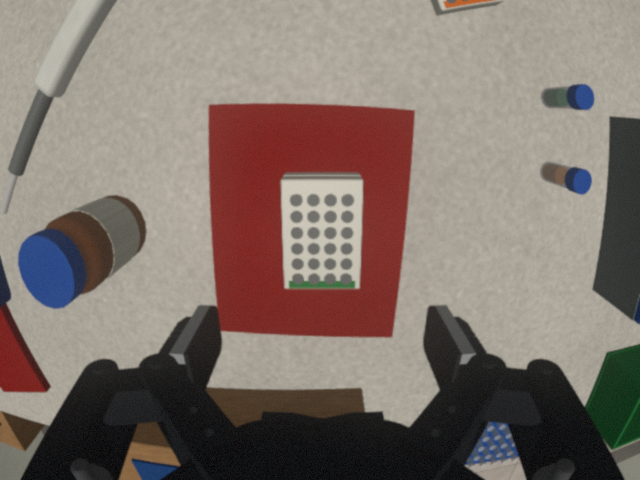

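Tray_a sits squarely on the base tray (dots within 1 mm and 0.1° of the base), stack at (322,232) on the mat. Now tray_b.

Call:
{"method": "step_arm", "body": {"increments": [{"grip": 1, "delta_pos": [-0.02, 0.01, 0], "twist": 1.6}, {"grip": 1, "delta_pos": [-0.035, 0.018, 0], "twist": 3}, {"grip": 1, "delta_pos": [-0.036, 0.018, 0], "twist": 3}, {"grip": 1, "delta_pos": [-0.036, 0.018, 0], "twist": 3}, {"grip": 1, "delta_pos": [-0.036, 0.018, 0], "twist": 3}, {"grip": 1, "delta_pos": [-0.033, 0.017, 0], "twist": 3}, {"grip": 1, "delta_pos": [-0.02, 0.01, 0], "twist": 1.8}, {"grip": 1, "delta_pos": [0, 0, 0], "twist": 0}, {"grip": 1, "delta_pos": [0, 0, 0], "twist": 0}, {"grip": 1, "delta_pos": [0, 0, 0], "twist": 0}]}}

```text
clock: 8.13
position: [0.4433, -0.0957, 0.1462]
ee_rot: [0.7, -0.102, 0.7, 0.102]
contact_force: [1.1, 0.2, 0.1]
width: 0.0857
```

```bash
python3 - <<'E'
from h import *
st,im=snap("w9");print(st["position"],st["clock"],st["qpos"][5])
q=st["ee_rot"];M=R.from_quat([q[1],q[2],q[3],q[0]]).as_matrix();print(np.degrees(np.arctan2(M[1,2],M[0,2])))
dots(im,st,(265,150,385,300),.016,3)
E
```

```text
[ 0.44329934 -0.09569829  0.14618605] 8.1333 -2.22649051968278
16.583243096510518
20 dots [438.7 -96.3] [48.2 36.3] 16.8
```

Call:
{"method": "step_arm", "body": {"increments": [{"grip": 1, "delta_pos": [0, 0, -0.03], "twist": 0}, {"grip": 1, "delta_pos": [0, 0, -0.038], "twist": 0}, {"grip": 1, "delta_pos": [0, 0, -0.038], "twist": 0}, {"grip": 1, "delta_pos": [0, 0, -0.023], "twist": 0}, {"grip": 1, "delta_pos": [0, 0, -0.01], "twist": 0}, {"grip": 1, "delta_pos": [0, 0, 0], "twist": 0}, {"grip": 1, "delta_pos": [0, 0, 0], "twist": 0}]}}

```text
clock: 8.77
position: [0.4436, -0.0959, 0.0069]
ee_rot: [0.699, -0.102, 0.7, 0.102]
contact_force: [-1.0, -0.2, 0.6]
width: 0.0855
```

Call:
{"method": "step_arm", "body": {"force": 25, "increments": [{"grip": 0, "delta_pos": [0, 0, 0], "twist": 0}, {"grip": 0, "delta_pos": [0, 0, 0], "twist": 0}, {"grip": 0, "delta_pos": [0, 0, 0], "twist": 0}, {"grip": 0, "delta_pos": [0, 0, 0], "twist": 0}, {"grip": 0, "delta_pos": [0, 0, 0], "twist": 0}, {"grip": 0, "delta_pos": [0, 0, 0], "twist": 0}]}}

```text
clock: 9.27
position: [0.444, -0.0958, 0.0091]
ee_rot: [0.701, -0.102, 0.699, 0.102]
contact_force: [-0.9, 0.8, 6.9]
width: 0.0564
```

Call:
{"method": "step_arm", "body": {"increments": [{"grip": 0, "delta_pos": [0, 0, 0.01], "twist": 0}, {"grip": 0, "delta_pos": [0, 0, 0.03], "twist": 0}, {"grip": 0, "delta_pos": [0, 0, 0.035], "twist": 0}, {"grip": 0, "delta_pos": [0, 0, 0.03], "twist": 0}, {"grip": 0, "delta_pos": [0, 0, 0], "twist": 0}, {"grip": 0, "delta_pos": [0, 0, 0.0], "twist": 0}, {"grip": 0, "delta_pos": [0, 0, 0.0], "twist": 0}]}}

```text
clock: 9.85
position: [0.4422, -0.0952, 0.1125]
ee_rot: [0.7, -0.102, 0.7, 0.102]
contact_force: [0.0, -0.5, -1.0]
width: 0.0561
```

```bash
python3 m.py w10
```

```text
[ 0.4422 -0.0952  0.1125] 9.85 [ 0.  -0.5 -1. ] 0.05609856258477014
20 dots [434.6 -98.2] [46.4 34.9] 16.6
[-0.0076 -0.003 ]
```

Call:
{"method": "step_arm", "body": {"increments": [{"grip": 0, "delta_pos": [0.02, -0.01, 0.01], "twist": -1.6}, {"grip": 0, "delta_pos": [0.034, -0.017, 0.01], "twist": -3}, {"grip": 0, "delta_pos": [0.036, -0.018, 0], "twist": -3}, {"grip": 0, "delta_pos": [0.036, -0.018, 0], "twist": -3}, {"grip": 0, "delta_pos": [0.036, -0.018, 0], "twist": -3}, {"grip": 0, "delta_pos": [0.033, -0.017, -0.01], "twist": -3}, {"grip": 0, "delta_pos": [0.017, -0.009, -0.02], "twist": -1.8}, {"grip": 0, "delta_pos": [0.006, -0.002, -0.018], "twist": 0}, {"grip": 0, "delta_pos": [0, 0, 0], "twist": 0}, {"grip": 0, "delta_pos": [0, 0, 0], "twist": 0}]}}

```text
clock: 10.73
position: [0.6587, -0.2036, 0.0812]
ee_rot: [0.704, 0.012, 0.71, -0.01]
contact_force: [-0.5, -0.1, -1.4]
width: 0.0567
```

Call:
{"method": "step_arm", "body": {"increments": [{"grip": 0, "delta_pos": [0, 0, 0], "twist": 0}, {"grip": 0, "delta_pos": [0, 0, 0], "twist": 0}, {"grip": 0, "delta_pos": [0, 0, 0], "twist": 0}]}}

```text
clock: 10.98
position: [0.6609, -0.2043, 0.0864]
ee_rot: [0.708, 0.011, 0.706, -0.011]
contact_force: [1.2, 0.6, -1.2]
width: 0.0568
```

```bash
sed -i 's/z+.0115/z+.0065/' m.py; python3 m.py w11
```

```text
[ 0.6609 -0.2043  0.0864] 10.9833 [ 1.2  0.6 -1.2] 0.05679191874151474
20 dots [ 655.8 -205.3] [48.2 36.2] -1.7
[-0.0051 -0.001 ]
```

Call:
{"method": "step_arm", "body": {"increments": [{"grip": 0, "delta_pos": [0, -0.0005, -0.01], "twist": 0}, {"grip": 0, "delta_pos": [0, 0, -0.012], "twist": 0}, {"grip": 0, "delta_pos": [0, 0, -0.008], "twist": 0}, {"grip": 0, "delta_pos": [0, 0, -0.005], "twist": 0}, {"grip": 0, "delta_pos": [0, 0, 0], "twist": 0}, {"grip": 0, "delta_pos": [0, 0, 0], "twist": 0}, {"grip": 0, "delta_pos": [0, 0, 0], "twist": 0}, {"grip": 0, "delta_pos": [0, 0, 0], "twist": 0}]}}

```text
clock: 11.7
position: [0.6614, -0.2052, 0.0503]
ee_rot: [0.707, 0.011, 0.707, -0.011]
contact_force: [0.1, 0.5, -0.9]
width: 0.0564
```

```bash
python3 m.py w12
```

```text
[ 0.6614 -0.2052  0.0503] 11.7 [ 0.1  0.5 -0.9] 0.05639533870691413
20 dots [ 656.3 -206.2] [48.2 36.2] -1.7
[-0.0051 -0.001 ]
```

Call:
{"method": "step_arm", "body": {"increments": [{"grip": 0, "delta_pos": [-0.0007, 0.0003, -0.003], "twist": 0}, {"grip": 0, "delta_pos": [0, 0, -0.002], "twist": 0}, {"grip": 0, "delta_pos": [0, 0, -0.0015], "twist": 0}, {"grip": 0, "delta_pos": [0, 0, 0], "twist": 0}, {"grip": 0, "delta_pos": [0, 0, 0], "twist": 0}]}}

```text
clock: 12.17
position: [0.6601, -0.2047, 0.0433]
ee_rot: [0.707, 0.011, 0.707, -0.011]
contact_force: [-0.3, -0.2, -0.1]
width: 0.0567
```

Call:
{"method": "step_arm", "body": {"increments": [{"grip": 0, "delta_pos": [0, 0, -0.001], "twist": 0}, {"grip": 0, "delta_pos": [0, 0, 0], "twist": 0}, {"grip": 0, "delta_pos": [0, 0, 0], "twist": 0}]}}

```text
clock: 12.42
position: [0.6601, -0.2046, 0.0432]
ee_rot: [0.707, 0.011, 0.707, -0.011]
contact_force: [-1.8, 1.6, 5.4]
width: 0.0564
```

Call:
{"method": "step_arm", "body": {"increments": [{"grip": 0.75, "delta_pos": [0, 0, 0], "twist": 0}, {"grip": 1, "delta_pos": [0, 0, 0], "twist": 0}, {"grip": 1, "delta_pos": [0, 0, 0], "twist": 0}, {"grip": 1, "delta_pos": [0, 0, 0.015], "twist": 0}, {"grip": 1, "delta_pos": [0, 0, 0.03], "twist": 0}, {"grip": 1, "delta_pos": [0, 0, 0.035], "twist": 0}, {"grip": 1, "delta_pos": [0, 0, 0.035], "twist": 0}, {"grip": 1, "delta_pos": [0, 0, 0.02], "twist": 0}, {"grip": 1, "delta_pos": [0, 0, 0], "twist": 0}, {"grip": 1, "delta_pos": [0, 0, 0], "twist": 0}]}}

```text
clock: 13.25
position: [0.661, -0.205, 0.1788]
ee_rot: [0.708, 0.011, 0.706, -0.012]
contact_force: [-0.5, -0.7, -0.8]
width: 0.0855
```

```bash
python3 - <<'E'
from h import *
st,im=snap("w13");print(st["position"],st["clock"],st["qpos"])
dots(im,st,(265,160,385,300),.050,3)
x=im["img"]; a=cv2.resize(x[130:330,210:430],None,fx=2.5,fy=2.5,interpolation=cv2.INTER_CUBIC); cv2.imwrite("pics/c13.png",a[:,:,::-1])
E
```

```text
[ 0.66098665 -0.20501781  0.17879458] 13.25 [-4.01252979e-01  4.78876039e-01  1.31577950e+00  8.22850978e-05
  1.34358560e+00 -1.94066822e+00]
24 dots [ 661.3 -205.9] [60.5 35.9] -1.7
```

View pics/c13.png

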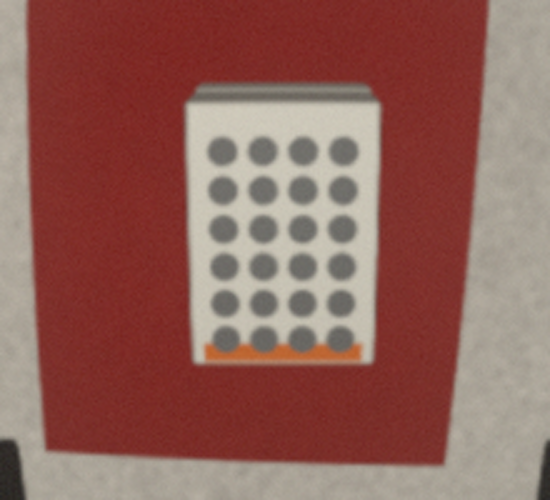

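Stack done: orange-striped tray_b on top, dot centre (655.3, -205.9) mm against the base (655.2, -205.6), yaw -1.7 against -1.8. Now the lid.

Call:
{"method": "step_arm", "body": {"increments": [{"grip": 1, "delta_pos": [-0.001, 0.015, 0.02], "twist": -5}, {"grip": 1, "delta_pos": [-0.002, 0.03, 0.02], "twist": -7}, {"grip": 1, "delta_pos": [-0.002, 0.033, 0.01], "twist": -7}, {"grip": 1, "delta_pos": [-0.002, 0.033, 0], "twist": -7}, {"grip": 1, "delta_pos": [-0.002, 0.033, 0], "twist": -7}, {"grip": 1, "delta_pos": [-0.002, 0.033, 0], "twist": -7}, {"grip": 1, "delta_pos": [-0.002, 0.033, 0], "twist": -7}, {"grip": 1, "delta_pos": [-0.002, 0.033, 0], "twist": -7}, {"grip": 1, "delta_pos": [-0.002, 0.033, 0], "twist": -7}, {"grip": 1, "delta_pos": [-0.002, 0.033, 0], "twist": -7}]}}

```text
clock: 14.13
position: [0.6398, 0.1058, 0.2246]
ee_rot: [0.577, 0.405, 0.58, -0.407]
contact_force: [-0.1, -0.4, 0.2]
width: 0.0849
```

Call:
{"method": "step_arm", "body": {"increments": [{"grip": 1, "delta_pos": [0, 0.03, 0], "twist": -7}, {"grip": 1, "delta_pos": [0, 0.02, 0], "twist": -7}, {"grip": 1, "delta_pos": [0, 0.01, 0], "twist": -4.3}, {"grip": 1, "delta_pos": [0, 0, 0], "twist": 0}, {"grip": 1, "delta_pos": [0, 0, 0], "twist": 0}, {"grip": 1, "delta_pos": [0, 0, 0], "twist": 0}, {"grip": 1, "delta_pos": [0, 0, 0], "twist": 0}]}}

```text
clock: 14.72
position: [0.6411, 0.1631, 0.2265]
ee_rot: [0.508, 0.491, 0.508, -0.492]
contact_force: [-0.0, -0.2, 0.2]
width: 0.0855
```

```bash
python3 - <<'E'
from h import *
st,im=snap("w14");print(st["position"],st["clock"],st["qpos"])
q=st["ee_rot"];M=R.from_quat([q[1],q[2],q[3],q[0]]).as_matrix();print(np.degrees(np.arctan2(M[1,2],M[0,2])))
E
```

```text
[0.64106618 0.16305596 0.22652596] 14.7167 [ 1.44259468e-01  4.10298768e-01  1.31187317e+00 -5.47151538e-04
  1.42080649e+00  1.11269080e-01]
-88.10505794777914
```

View pics/w14.png

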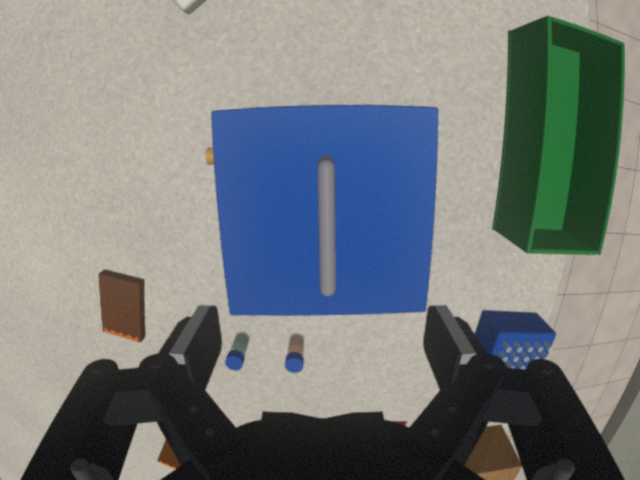

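Wrist view: the lid, (212,107) to (437,315), is square to the jaws, with the handle bar from (326,157) to (328,295). Clear space around it.

```bash
python3 - <<'E'
import pickle
from h import *
st,im=pickle.load(open("w14.pkl","rb")); hsv=cv2.cvtColor(im["img"],cv2.COLOR_RGB2HSV)
m=np.zeros((480,640),np.uint8); m[160:292,305:350]=(hsv[160:292,305:350,1]<110)
c=max(cv2.findContours(m,cv2.RETR_EXTERNAL,cv2.CHAIN_APPROX_NONE)[0],key=cv2.contourArea)[:,0]
print(cv2.boundingRect(c),rect(plane(*ray_wrist(im,st,c),.116)))
e=plane(*ray_wrist(im,st,[(326,155),(328,297)]),.116);print(e,e.mean(0))
b=np.zeros_like(m); b[60:330,190:460]=((hsv[...,0]>105)&(hsv[...,0]<130)&(hsv[...,1]>110))[60:330,190:460]
c=max(cv2.findContours(b,cv2.RETR_EXTERNAL,cv2.CHAIN_APPROX_NONE)[0],key=cv2.contourArea)[:,0]
print(cv2.boundingRect(c),rect(plane(*ray_wrist(im,st,c),.08)))
E
```

```text
(317, 160, 19, 132) (array([642.8, 166.3]), array([98. , 12.1]), -87.1)
[[0.64053851 0.2185739 ]
 [0.64590938 0.11239433]] [0.64322395 0.16548412]
(212, 106, 226, 209) (array([642.9, 165.4]), array([177.3, 177.1]), -87.1)
```

Call:
{"method": "step_arm", "body": {"increments": [{"grip": 1, "delta_pos": [0.0018, 0.0023, -0.015], "twist": 1}, {"grip": 1, "delta_pos": [0, 0, -0.03], "twist": 0}, {"grip": 1, "delta_pos": [0, 0, -0.03], "twist": 0}, {"grip": 1, "delta_pos": [0, 0, -0.03], "twist": 0}, {"grip": 1, "delta_pos": [0, 0, -0.018], "twist": 0}, {"grip": 1, "delta_pos": [0, 0, -0.007], "twist": 0}, {"grip": 1, "delta_pos": [0, 0, 0], "twist": 0}, {"grip": 1, "delta_pos": [0, 0, 0], "twist": 0}, {"grip": 1, "delta_pos": [0, 0, 0], "twist": 0}]}}

```text
clock: 15.52
position: [0.6444, 0.1664, 0.0992]
ee_rot: [0.513, 0.488, 0.512, -0.486]
contact_force: [-0.3, 0.3, -0.1]
width: 0.0852
```

Call:
{"method": "step_arm", "body": {"force": 100, "increments": [{"grip": 0, "delta_pos": [0, 0, 0], "twist": 0}, {"grip": 0, "delta_pos": [0, 0, 0], "twist": 0}, {"grip": 0, "delta_pos": [0, 0, 0], "twist": 0}, {"grip": 0, "delta_pos": [0, 0, 0], "twist": 0}, {"grip": 0, "delta_pos": [0, 0, 0], "twist": 0}, {"grip": 0, "delta_pos": [0, 0, 0], "twist": 0}, {"grip": 0, "delta_pos": [0, 0, 0], "twist": 0}, {"grip": 0, "delta_pos": [0, 0, 0], "twist": 0}, {"grip": 0, "delta_pos": [0, 0, 0], "twist": 0}, {"grip": 0, "delta_pos": [0, 0, 0], "twist": 0}]}}

```text
clock: 16.35
position: [0.644, 0.1668, 0.0978]
ee_rot: [0.513, 0.488, 0.512, -0.487]
contact_force: [2.7, 0.9, 0.9]
width: 0.0089
```

Call:
{"method": "step_arm", "body": {"increments": [{"grip": 0, "delta_pos": [0, 0, 0.001], "twist": 0}, {"grip": 0, "delta_pos": [0, 0, 0.001], "twist": 0}, {"grip": 0, "delta_pos": [0, 0, 0.001], "twist": 0}, {"grip": 0, "delta_pos": [0, 0, 0.001], "twist": 0}, {"grip": 0, "delta_pos": [0, 0, 0], "twist": 0}, {"grip": 0, "delta_pos": [0, 0, 0], "twist": 0}]}}

```text
clock: 16.85
position: [0.643, 0.1665, 0.0989]
ee_rot: [0.512, 0.487, 0.513, -0.488]
contact_force: [5.4, 1.1, -9.9]
width: 0.0088
```

Call:
{"method": "step_arm", "body": {"increments": [{"grip": 0, "delta_pos": [0.001, 0, 0.001], "twist": 0}, {"grip": 0, "delta_pos": [0, 0, 0.001], "twist": 0}, {"grip": 0, "delta_pos": [0, 0, 0.001], "twist": 0}, {"grip": 0, "delta_pos": [0, 0, 0], "twist": 0}, {"grip": 0, "delta_pos": [0, 0, 0], "twist": 0}]}}

```text
clock: 17.27
position: [0.6422, 0.1664, 0.1026]
ee_rot: [0.511, 0.486, 0.514, -0.488]
contact_force: [2.3, -1.0, -15.3]
width: 0.0091
```

Call:
{"method": "step_arm", "body": {"increments": [{"grip": 0, "delta_pos": [0, 0, 0.0005], "twist": 0}, {"grip": 0, "delta_pos": [0, 0, 0.0005], "twist": 0}, {"grip": 0, "delta_pos": [0, 0, 0], "twist": 0}, {"grip": 0, "delta_pos": [0, 0, 0], "twist": 0}]}}

```text
clock: 17.6
position: [0.6446, 0.1664, 0.1074]
ee_rot: [0.513, 0.488, 0.512, -0.487]
contact_force: [0.3, -0.6, -3.1]
width: 0.0089
```

The seal let go softly (the force fell from 15 N to 3 N, and the lid is at about 9.6 mm). I'll raise it slowly to 20 mm.

Call:
{"method": "step_arm", "body": {"increments": [{"grip": 0, "delta_pos": [0, 0, 0.001], "twist": 0}, {"grip": 0, "delta_pos": [0, 0, 0.002], "twist": 0}, {"grip": 0, "delta_pos": [0, 0, 0.002], "twist": 0}, {"grip": 0, "delta_pos": [0, 0, 0.002], "twist": 0}, {"grip": 0, "delta_pos": [0, 0, 0.002], "twist": 0}, {"grip": 0, "delta_pos": [0, 0, 0.001], "twist": 0}, {"grip": 0, "delta_pos": [0, 0, 0], "twist": 0}, {"grip": 0, "delta_pos": [0, 0, 0], "twist": 0}, {"grip": 0, "delta_pos": [0, 0, 0], "twist": 0}, {"grip": 0, "delta_pos": [0, 0, 0], "twist": 0}]}}

```text
clock: 18.43
position: [0.6439, 0.1666, 0.1152]
ee_rot: [0.512, 0.487, 0.513, -0.487]
contact_force: [-0.3, -0.4, -3.8]
width: 0.0091
```

```bash
python3 - <<'E'
from h import *
from rig import manip
st,im=snap("w15");print(st["position"],st["ee_rot"],st["contact_force"],st["clock"],st["width"])
s=manip.get_image("scene"); g=s["img"]
cv2.imwrite("pics/c15.png",cv2.resize(g[200:330,180:500],None,fx=2.4,fy=2.4,interpolation=cv2.INTER_CUBIC)[:,:,::-1])
# lid top size in the wrist view: the plane at which the front edge/width is 180 mm
hsv=cv2.cvtColor(im["img"],cv2.COLOR_RGB2HSV); b=((hsv[...,0]>105)&(hsv[...,0]<130)&(hsv[...,1]>110)&(hsv[...,2]>70))
for r in range(60,260,30):
    x=np.where(b[r])[0]; print(r,x.min() if len(x) else None,x.max() if len(x) else None)
E
```

```text
[0.64385731 0.16660056 0.11515117] [ 0.51243625  0.48709278  0.51255922 -0.48727073] [-0.30355761 -0.39794712 -3.84180006] 18.4333 0.009074968271933588
60 None None
90 None None
120 133 514
150 134 512
180 137 509
210 140 506
240 144 502
```

View pics/c15.png

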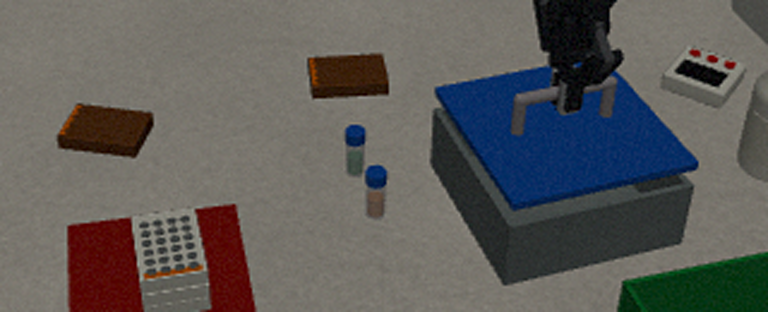

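View pics/w15.png

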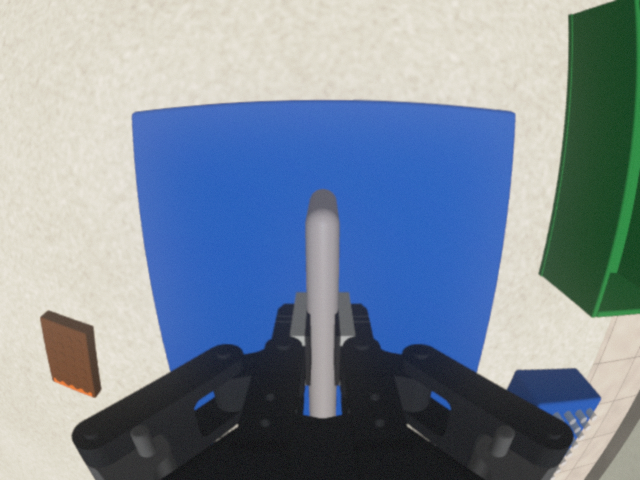

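Scene crop: the lid is clear of the box all around (dark gap under it), the stack is square at (170,260) and the vials and browns are unmoved. Wrist view: lid corners at (133,114) and (515,113), bar centred in the pads at (322,330). Next I check height and level numerically.

```bash
python3 - <<'E'
import pickle
from h import *
from scipy.optimize import brentq
st,im=pickle.load(open("w15.pkl","rb")); o,d=ray_wrist(im,st,[(132.5,113),(515.5,112.5)])
w=lambda z:np.linalg.norm(np.diff(plane(o,d,z),axis=0))-.180
z=brentq(w,.05,.15); print("z top",z,plane(o,d,z))
hsv=cv2.cvtColor(im["img"],cv2.COLOR_RGB2HSV); b=((hsv[...,0]>105)&(hsv[...,0]<130)&(hsv[...,1]>110)&(hsv[...,2]>70))
for r in(140,200,260,320):
    x=np.where(b[r,100:540])[0]+100; o,d=ray_wrist(im,st,[(x.min()-.5,r),(x.max()+.5,r)])
    print(r,brentq(w,.05,.15),plane(o,d,.1).round(4).tolist())
# calibration check of the same edge-to-height rule on the seated lid (true top 0.080)
st,im=pickle.load(open("w14.pkl","rb"));hsv=cv2.cvtColor(im["img"],cv2.COLOR_RGB2HSV); b=((hsv[...,0]>105)&(hsv[...,0]<130)&(hsv[...,1]>110)&(hsv[...,2]>70))
for r in(140,200,260):
    x=np.where(b[r,190:460])[0]+190; o,d=ray_wrist(im,st,[(x.min()-.5,r),(x.max()+.5,r)]); print("seated",r,brentq(w,.0,.15))
E
```

```text
z top 0.09456448622813972 [[0.54932777 0.24930001]
 [0.72907108 0.25890951]]
140 0.09444628474278965 [[0.5527, 0.2366], [0.7264, 0.2456]]
200 0.09421675747897797 [[0.554, 0.2084], [0.7274, 0.2172]]
260 0.09455748672865888 [[0.5554, 0.1783], [0.7292, 0.187]]
320 0.09444767325237968 [[0.5575, 0.1444], [0.7312, 0.153]]
seated 140 0.07563219779434283
seated 200 0.07520065322286126
seated 260 0.07418899551989933
```

Call:
{"method": "step_arm", "body": {"increments": [{"grip": 0, "delta_pos": [0, 0, 0.001], "twist": 0}, {"grip": 0, "delta_pos": [0, 0, 0.0015], "twist": 0}, {"grip": 0, "delta_pos": [0, 0, 0], "twist": 0}, {"grip": 0, "delta_pos": [0, 0, 0], "twist": 0}, {"grip": 0, "delta_pos": [0, 0, 0], "twist": 0}, {"grip": 0, "delta_pos": [0, 0, 0], "twist": 0}, {"grip": 0, "delta_pos": [0, 0, 0], "twist": 0}, {"grip": 0, "delta_pos": [0, 0, 0], "twist": 0}, {"grip": 0, "delta_pos": [0, 0, 0], "twist": 0}, {"grip": 0, "delta_pos": [0, 0, 0], "twist": 0}]}}

```text
clock: 19.37
position: [0.644, 0.1666, 0.1178]
ee_rot: [0.513, 0.487, 0.512, -0.487]
contact_force: [0.4, 0.5, -3.3]
width: 0.0091
```

```bash
python3 - <<'E'
from h import *
from rig import manip
st=manip.get_state(); print(st["position"],st["ee_rot"],st["contact_force"],st["moment"],st["clock"],st["width"])
s=manip.get_image("scene"); g=s["img"][190:300,350:490].copy()
import pickle; s0=pickle.load(open("d0.pkl","rb"))["scene"]
K=np.array([[s["fx"],0,s["cx"]],[0,s["fy"],s["cy"]],[0,0,1]])
def corners(im):
    h=cv2.cvtColor(im["img"],cv2.COLOR_RGB2HSV); b=np.zeros((480,640),np.uint8); b[190:320,350:490]=((h[...,0]>100)&(h[...,0]<130)&(h[...,1]>140))[190:320,350:490]
    c=max(cv2.findContours(b,0,cv2.CHAIN_APPROX_NONE)[0],key=cv2.contourArea)[:,0]
    return [tuple(c[i]) for i in(c[:,0].argmin(),c[:,1].argmax(),c[:,0].argmax())]
for im,z,t in((s0,.07,"seated"),(s,.07+st["position"][2]-.0978,"now")):
    a=np.radians(2.9); L=.09*np.array([(-1,-1),(1,-1),(1,1)]); P=np.c_[L@np.array([[np.cos(a),np.sin(a)],[-np.sin(a),np.cos(a)]])+[.6429,.1656],np.full(3,z)]
    u=cv2.projectPoints(np.vstack([P,P+[0,0,.01]]),im["rvec"],im["tvec"],K,None)[0][:,0]
    print(t,"seen",corners(im),"level model bottom/top",u.round(1).tolist())
E
```

```text
[0.64399225 0.16661008 0.11777002] [ 0.51252183  0.48718296  0.51247332 -0.4871809 ] [ 0.35749293  0.50244126 -3.33176126] [-0.00683362  0.01377175 -0.07377548] 19.3667 0.009125889523670097
seated seen [(np.int32(362), np.int32(242)), (np.int32(392), np.int32(293)), (np.int32(468), np.int32(276))] level model bottom/top [[360.4, 244.1], [392.3, 293.5], [469.1, 276.2], [360.6, 240.6], [392.7, 289.8], [469.9, 272.7]]
now seen [(np.int32(362), np.int32(236)), (np.int32(394), np.int32(286)), (np.int32(470), np.int32(268))] level model bottom/top [[360.8, 237.1], [393.1, 286.2], [470.7, 269.1], [361.0, 233.6], [393.6, 282.5], [471.5, 265.4]]
```

```bash
python3 -c "
from rig import manip
print(manip.sign_off())"
```

```text
the job is handed in; nothing more can be done
None
```

I stacked both loose trays on the base tray and let go of them. I then freed the dry-box lid, and the gripper is still holding it about 20 mm above its seat. The job is handed in at 19.4 s of the 59 s allowed.

- **Stack:** tray_a went on first, then tray_b. The wrist camera put tray_a within about 0.6 mm of the base tray and tray_b within about 0.3 mm, both within 0.1° in yaw.
- **Lid release:** the pull peaked at about 15 N, then fell to about 3 N when the seal let go. The lid rose about 5 mm in that step and did not fly up.
- **Lid hold:** the arm readings put it 20.0 mm above its seat. In the scene image the three visible corners match a level lid to about 1 to 1.5 pixels, where one pixel is about 3 mm.
- **A check that disagreed:** measuring the lid's height from its apparent width in the wrist view read about 3 mm low. The same method read about 5 mm low on the seated lid, so I treated this as bias in the method. Once scaled for distance, it agrees with the arm readings.
- **Other items:** the vials and the brown look-alikes looked unmoved in the last picture I viewed. I did not measure the other bystanders again.

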